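Rebuild the face of a round gauge, bedding each part

TASK

Put the face of the round gauge back together: the white spacer ring on the dial, then the glass, then the red bezel. The gauge's springy tongues grip each part and leave it hung up or cocked, so press each one down by feel until it is fully home and lies flat before you add the next, firmly but never so hard that the glass or the dial could crack. Leave the multimeter, the screwdriver and the screw pot where they are.

Things in the scene. Friction and masses are not known exactly. Their poses are not given: they have to be found in the camera images.
- tongue_top (a point): On the fixed gauge's axis, level with the tips of its four grey sprung tongues, 67 mm above the stand's foot. z up. The tongues stand on the diagonals of this point's x and y axes; between them are gaps 28 mm wide facing +x, -x, +y, -y, open down to 39 mm below this point: room for gripper fingers in any opposite pair. Below, in their midst, lies the black dial, 52 mm across, on which the stack goes.
- stand_foot (a point): Centre of the foot of the fixed wooden stand in which the gauge stands face up: 96 mm across and 8 mm high at the edge, 68 mm across and 19 mm high inside; above it a grey collar 67 mm across roots the tongues. The dial's depth varies with the packing behind it: its face lies 22 to 33 mm below the tongue tips, to be found by feel. It gives 1 mm per 15 N.
- tongue_mid (a point): On the gauge's axis, 6.5 mm below the tongue tips. Below this level the tongues' inner faces are upright, 27.2 mm from the axis; above it they flare outwards 25 degrees (3 mm). They are nylon, 14 mm wide, and each gives straight outwards, 1 N per mm. Every part is wider than the last and hangs up where it is let go. Pushing it past the flare takes about 4 N (spacer), 8 N (glass), 14 N (bezel), then less.
- spacer_c (a point): Centre (half-way up) of the white plastic spacer ring: 56 mm outer and 43 mm inner diameter, 6 mm thick, z is its axis, the same both ways up, 25 g more or less. It starts flat on the 2 mm rework mat. Home: its underside flat on the dial.
- lens_c (a point): Centre (half-way up) of the gauge glass: a clear disc 58 mm across and 6 mm thick with a black border 5 mm wide, z is its axis, the same both ways up, 35 g more or less. Glass and dial stand steady pushes up to about 50 N; a hard jab cracks them. It starts flat on the mat. Home: flat on the spacer, this point 6 mm above that of the spacer.
- bezel_c (a point): Centre (half-way up) of the red anodised alloy bezel ring: 60 mm outer and 45 mm inner diameter, 8 mm thick, z is its axis, the same both ways up, 50 g more or less. It starts flat on the mat. Home: flat on the glass, this point 7 mm above that of the glass.
- multimeter: Bystander: grey handheld multimeter lying on its back, 185 mm long (x) by 86 mm by about 47 mm high; origin under its middle.
- screwdriver: Bystander: yellow-handled screwdriver, 170 mm long along its x, handle 26 mm thick; origin under its middle.
- screw_pot: Bystander: small clear pot of brass screws with a blue lid, 45 mm across and 46 mm high; origin under its middle.

How it is judged (in metres and radians):
On the way, in this order (a step that is already met when the one before it is completed fails the run):
1. the white spacer lies flat and is pressed home on the dial (over 3 N at each joint for 0.15 s), the parts to come not yet on the gauge (z of spacer_c in the frame of tongue_top between -0.0335 and -0.0175 m and horizontal distance between spacer_c and tongue_top below 0.003 m and angle between spacer_c's own z axis and vertical below 0.035 rad and contact force between spacer and dial above 3 N and horizontal distance between each of lens_c, bezel_c and tongue_top above 0.05 m), for 0.15 s.
2. the glass lies flat and is pressed home, the stack below it bearing on the dial (over 3 N at each joint for 0.15 s), the parts to come not yet on the gauge (z of spacer_c in the frame of tongue_top between -0.0335 and -0.0175 m and horizontal distance between each of spacer_c, lens_c and tongue_top below 0.003 m and angle between each of spacer_c, lens_c's own z axis and vertical below 0.035 rad and contact force between spacer and dial above 3 N and z of lens_c in the frame of spacer_c between 0.004 and 0.0075 m and contact force between lens and spacer above 3 N and horizontal distance between bezel_c and tongue_top above 0.05 m), for 0.15 s.
3. the red bezel lies flat and is pressed home, the stack below it bearing on the dial (over 3 N at each joint for 0.15 s) (z of spacer_c in the frame of tongue_top between -0.0335 and -0.0175 m and horizontal distance between each of spacer_c, lens_c, bezel_c and tongue_top below 0.003 m and angle between each of spacer_c, lens_c, bezel_c's own z axis and vertical below 0.035 rad and contact force between spacer and dial above 3 N and z of lens_c in the frame of spacer_c between 0.004 and 0.0075 m and contact force between lens and spacer above 3 N and z of bezel_c in the frame of lens_c between 0.005 and 0.0085 m and contact force between bezel and lens above 3 N), for 0.15 s.
At the end, for the whole second after the job is handed in: At rest and released, stacked on the dial: spacer centre 17.5 to 33.5 mm below the tongue tips, glass 6 mm above the spacer, bezel 7 mm above the glass, centre to centre (at most 1.5 mm more or 2 mm less), each within 3 mm of the gauge's axis and level within 2 degrees (z of spacer_c in the frame of tongue_top between -0.0335 and -0.0175 m and horizontal distance between each of spacer_c, lens_c, bezel_c and tongue_top below 0.003 m and angle between each of spacer_c, lens_c, bezel_c's own z axis and vertical below 0.035 rad and z of lens_c in the frame of spacer_c between 0.004 and 0.0075 m and z of bezel_c in the frame of lens_c between 0.005 and 0.0085 m and linear speed of each of spacer, lens, bezel below 0.02 m/s); the robot touches nothing.
It fails at once if a part is pressed so hard that the glass or dial would crack (over 65 N on what lies below) (contact force between spacer and dial above 65 N or contact force between lens and spacer above 65 N or contact force between bezel and lens above 65 N).
It fails at once if the multimeter is pushed more than 20 mm from its place (distance of multimeter from where it was at the start of the episode above 0.02 m).
It fails at once if the screwdriver is pushed more than 20 mm from its place (distance of screwdriver from where it was at the start of the episode above 0.02 m).
It fails at once if the screw pot is pushed more than 20 mm from its place (distance of screw_pot from where it was at the start of the episode above 0.02 m).
It also fails if it takes over 72 s, if anything falls off the work surface, if the arm or the gripper's body presses on something with over 40 N, if the wrist force passes 120 N, or if a joint passes its speed limit or range.

ROBOT

A 6-joint arm with a two-finger parallel gripper is mounted at the origin on the work surface. World frame = base frame: x ahead of the robot, y to its left, z up, the work surface at z = 0. Lengths are in m, angles in degrees, forces in N, time in s.
With the tool pointing down it reaches from about 0.3 to 0.75 m from the base axis. Payload 8.5 kg.
Tool frame: the origin (TCP) lies midway between the tips of the shut fingers; the grasp point (between the pads) lies env.tcp_to_grasp behind it (env.tcp_to_grasp is the distance from the TCP to the grasp point, in m); z points along the fingers, y is the line along which they close (so a half turn about z gives the same grasp; the last joint's range is limited). The gripper opens to 85 mm and grips with 20 to 120 N. Pads are 22 mm wide; open, the fingers measure 114 mm over their backs; the gripper's body (76 mm by 85 mm) begins 54 mm behind the grasp point. The pads swing forward as they close: fully open they stand 13 mm farther back than shut.
Start: joints at [-82.007, 21.807, 74.336, -0, 83.858, -12.336], TCP at [0.191, -0.516, 0.199] pointing down, gripper open.
Joint ranges: [-178.18, 178.18], [-50.72, 133.34], [12.68, 142.11], [-81.47, 261.47], [9.98, 163.14], [-165.26, 165.26]. Speed limits (degrees/s): [136.94, 136.94, 180, 180, 180, 180].

INTERFACE

Orientations are given as a 3x3 rotation matrix whose columns are the frame's x, y, z axes.
In Python, from rig import observe, optics, job, env gives the robot as it stands. The module is installed in compiled form; this text tells all that it offers.
- The arm moves only by the shell command python3 -m jog 'ROWS' [FORCE]. ROWS is JSON, a list of rows, each a list of 7 numbers: the turn, a rotation vector about the tool's x, y, z in rad, then the shift along the tool's x, y, z in m, then the opening in per cent of the stroke, from 0 (shut) to 100 (fully open). A call has 1 to 10 rows; each row shifts and turns the commanded pose from where the row before left it, along the tool's axes as they then stand; what a row does not reach is not made up. A row lasts 1/8 s, in which the tool goes at most 62.5 mm and 10.7 degrees, less where a joint would pass 70% of its speed; a pose out of reach is approached as far as the arm can. A call is refused whole if a number of a shift passes 0.0625 or a number of a turn 0.188, either way. A call with a gripper value outside its range is refused whole. The fingers move at their own pace and stop on an object; FORCE is the grip in N (left out, the last holds). Time passes only in rows, so rows that do not move let the fingers close. It gives the time, the measured TCP pose, the force, the opening and the grip force at its end, in the units of the state.
- observe(): the state, without advancing time (a new reading comes with each control period).
- optics.get_image(name): name is "scene" or "top" or "wrist"; returns a dict with "pixels" (384x512x3 uint8, red, green, blue), "mtx" (3x3 intrinsics, pixels), "rvec" (rotation vector, rad) and "tvec" (3), from world to camera coordinates, as OpenCV has them. Camera axes: x right, y down, z forward; pixel columns grow to the right and rows downward; lengths in m; the calibration is good to about 2 mm. The wrist camera is an equidistant fisheye: a pixel r from the principal point sees the ray r / f radians off the axis. A picture is of the moment at which its call begins. There is no depth.
- job.close_job(): hands the job in; it is judged then, once.
The state is a dict: "time_s": time; "q": joint angles; "qvel": joint speeds; "joint_efforts": joint torques, N m; "position": TCP position; "tool_rot": TCP orientation; "ft_force": force on the tool from outside, world axes, zero at the start; "wrist_torque": the same for the moment, N m; "grip_width": finger opening in m; "gripper_force": force on a finger pad.
Only numpy, scipy, OpenCV 4.12 (cv2) and the standard library are available. Lean on these libraries where they do the work, as an engineer would, in place of code of your own. Each camera call takes 0.05 s, during which the arm holds its last target. There are 200 camera calls.

## Working session

There is one attempt and no reset: what is moved stays moved. The work goes in short steps, Python scripts to look and compute and a shell command to move; the robot and the scene stay as the last step left them, time stands still between calls to the robot, and variables do not carry over. Pictures are saved under pics/ and viewed, at most 10 in all, crops included, and the job is handed in when it is done.

```bash
mkdir -p pics; ls
python3 - <<'E'
from rig import observe, optics, job, env
import cv2
s=observe()
for k in s: print(k,s[k])
print(env.tcp_to_grasp)
for n in("scene","top","wrist"):
    d=optics.get_image(n); cv2.imwrite(f"pics/{n}0.png",d["pixels"][:,:,::-1]); print(n,d["mtx"],d["rvec"],d["tvec"])
E
```

```text
pics
time_s 0.0
q [-8.20081365e+01  2.18412565e+01  7.43847406e+01  7.72692715e-05
  8.38567156e+01 -1.23348362e+01]
qvel [-0.04438961 -0.05113899 -0.00843871  0.05332942  0.0593757  -0.07811524]
joint_efforts [ 3.26969885e-04 -4.48464096e+01 -2.31278658e+01 -1.78209029e-04
  4.69346938e-03 -6.35671142e-06]
position [ 0.19101456 -0.515412    0.19880938]
tool_rot [[ 9.37727243e-01  3.47372392e-01 -1.99380649e-04]
 [ 3.47372311e-01 -9.37726204e-01  1.42977451e-03]
 [ 3.09699735e-04 -1.40999783e-03 -9.99998958e-01]]
ft_force [ 0.65073685 -0.83572232  0.26945777]
wrist_torque [0.00162569 0.02265381 0.04078733]
gripper_force 0.0
grip_width 0.08516075167574587
0.0187
scene [[452.79918612   0.         249.6153157 ]
 [  0.         452.79918612 191.82507001]
 [  0.           0.           1.        ]] [ 2.39584518  1.05826763 -0.28153158] [-0.35615749 -0.36388829  1.22612291]
top [[373.38427279   0.         253.59621735]
 [  0.         373.38427279 191.7673969 ]
 [  0.           0.           1.        ]] [ 2.15817157 -2.19600473  0.06908637] [-0.04814862  0.58585084  0.8288466 ]
wrist [[297.31863964   0.         255.92329209]
 [  0.         297.31863964 192.0821573 ]
 [  0.           0.           1.        ]] [-2.35861528  1.6402564   0.26059124] [-0.55073946 -0.03912723  0.38003907]
```

View pics/top0.png

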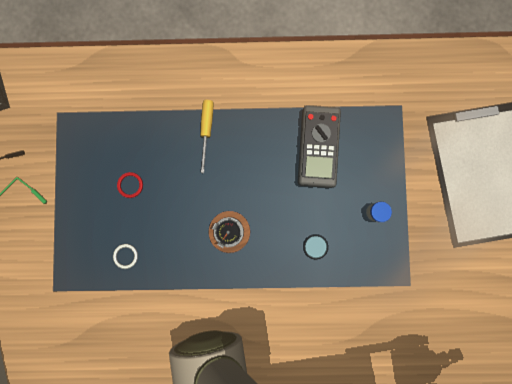

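View pics/scene0.png

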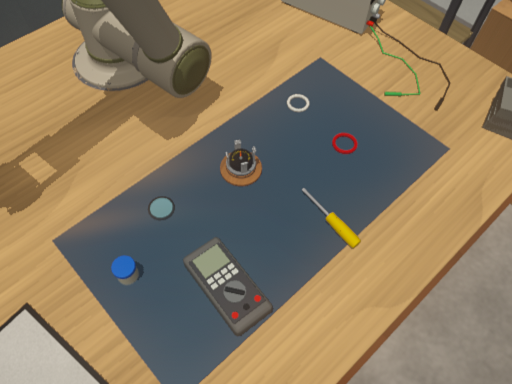

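Top view: spacer (125,256), bezel (130,185), gauge (229,231), glass (316,246), screwdriver (206,135), multimeter (320,147), pot (379,212). The scene view shows the same layout from the opposite side, with the tongues around the gauge at about (240,160).

```bash
cat > h.py <<'E'
import numpy as np, cv2
from rig import observe, optics
def ray(d,uv,fish=False):
    K=d["mtx"]; R=cv2.Rodrigues(np.array(d["rvec"],float))[0]; t=np.array(d["tvec"],float).ravel()
    x=(uv[0]-K[0,2])/K[0,0]; y=(uv[1]-K[1,2])/K[1,1]
    if fish:
        r=np.hypot(x,y)+1e-12; v=np.array([x/r*np.sin(r),y/r*np.sin(r),np.cos(r)])
    else: v=np.array([x,y,1.])
    return -R.T@t, R.T@v
def onz(d,uv,z,fish=False):
    c,v=ray(d,uv,fish); return c+v*(z-c[2])/v[2]
def circ(P):  # algebraic circle fit
    P=np.asarray(P)[:,:2]; s=np.linalg.lstsq(np.c_[2*P,np.ones(len(P))],(P**2).sum(1),rcond=None)[0]
    return s[0],s[1],np.sqrt(s[2]+s[0]**2+s[1]**2)
def masks(d):
    h=cv2.cvtColor(d["pixels"],cv2.COLOR_RGB2HSV); H,S,V=[h[:,:,i].astype(int) for i in range(3)]
    return dict(spacer=(S<40)&(V>170), bezel=((H<6)|(H>174))&(S>170)&(V>90), lens=(H>80)&(H<105)&(S>40)&(V>95), foot=(H>3)&(H<16)&(S>90)&(V>60))
def blob(m,c,rad):
    m=m.astype(np.uint8).copy(); yy,xx=np.mgrid[:m.shape[0],:m.shape[1]]
    m[(xx-c[0])**2+(yy-c[1])**2>rad**2]=0
    cs=cv2.findContours(m,cv2.RETR_EXTERNAL,cv2.CHAIN_APPROX_NONE)[0]
    return cv2.convexHull(np.vstack([k for k in cs if len(k)>=8]))[:,0,:]
E
python3 - <<'E'
from h import *
T={"spacer":((125,256),(298,103),.008),"bezel":((130,185),(345,143),.010),"lens":((316,246),(161,208),.008),"foot":((229,231),(241,166),.008)}
for i,n in enumerate(("top","scene")):
    d=optics.get_image(n); M=masks(d)
    for k,v in T.items():
        try:
            b=blob(M[k],v[i],28); print(n,k,len(b),np.round(circ([onz(d,p,v[2]) for p in b]),4))
        except Exception as e: print(n,k,e)
    if n=="top":
        for p in((206,135),(379,212),(320,147),(302,186)): print(p,np.round(onz(d,p,.03),3))
    x,y=T["foot"][i]
    cv2.imwrite(f"pics/g_{n}.png",cv2.resize(d["pixels"][y-32:y+32,x-32:x+32,::-1],(560,560),interpolation=cv2.INTER_CUBIC))
a=cv2.imread("pics/g_top.png");b=cv2.imread("pics/g_scene.png"); cv2.imwrite("pics/g.png",cv2.resize(np.hstack([a,b]),(800,400)))
E
```

```text
top spacer 18 [0.4439 0.2402 0.0272]
top bezel 20 [0.6075 0.2299 0.029 ]
top lens 33 [ 0.4602 -0.1986  0.063 ]
top foot 26 [4.956e-01 3.000e-04 4.730e-02]
(206, 135) [0.716 0.048 0.03 ]
(379, 212) [ 0.534 -0.338  0.03 ]
(320, 147) [ 0.684 -0.211  0.03 ]
(302, 186) [ 0.595 -0.168  0.03 ]
scene spacer 17 [0.4425 0.2407 0.0274]
scene bezel 20 [0.6076 0.2297 0.0297]
scene lens 13 [ 0.4739 -0.2071  0.0411]
scene foot 23 [0.4949 0.0011 0.048 ]
```

View pics/g.png

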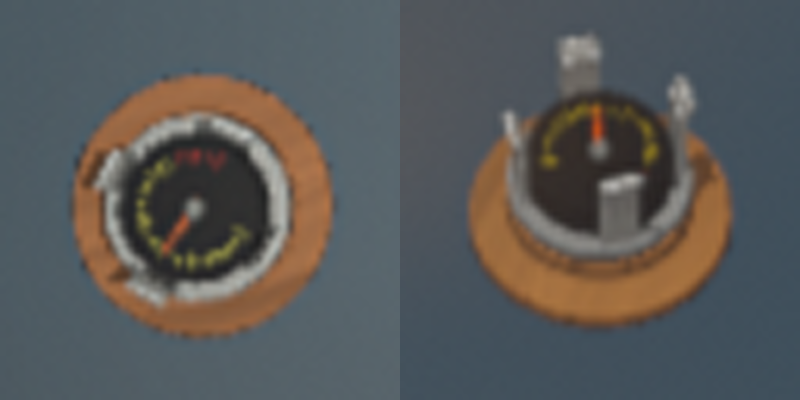

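The gauge crop shows the four tongues clearly in the scene view, with tips at about (580,45), (682,88), (620,182) and (510,122) in the crop. I'll get their azimuths, then move over the gauge for a wrist view.

```bash
python3 - <<'E'
from h import *
d=optics.get_image("scene"); P=[]
for u,v in((580,45),(682,86),(620,182),(509,120)):
    P.append(onz(d,(209+(u-400)/6.25,134+v/6.25),.069))
P=np.array(P); c=P.mean(0); print(np.round(P,4),c)
a=np.degrees(np.arctan2(*(P-c)[:,1::-1].T)); print(a)
d=optics.get_image("top"); M=masks(d)
h=cv2.cvtColor(d["pixels"],cv2.COLOR_RGB2HSV); L=(h[:,:,0]>80)&(h[:,:,0]<105)&(h[:,:,2]>110)
m=L.astype(np.uint8)[225:268,295:338]; cs=max(cv2.findContours(m,0,1)[0],key=cv2.contourArea)[:,0]+[295,225]
print(len(cs),circ([onz(d,p,.008) for p in cs]))
E
python3 -m jog '[[0,0,-0.187,0,0,0,100],[0,0,-0.175,0,0,0,100]]' 40
```

```text
[[ 0.4701  0.0155  0.069 ]
 [ 0.5073  0.0299  0.069 ]
 [ 0.5231 -0.0135  0.069 ]
 [ 0.478  -0.0245  0.069 ]] [0.49464097 0.00186019 0.069     ]
[ 150.92067763   65.7248468   -28.41438091 -122.21621758]
168 (np.float64(0.4594808578580406), np.float64(-0.19866228692220644), np.float64(0.05512435961205993))
time_s: 0.6
position: [0.1911, -0.5157, 0.1994]
tool_rot: [[0.75, 0.661, -0.0], [0.661, -0.75, 0.0], [0.0, -0.0, -1.0]]
ft_force: [0.2, 0.4, 0.2]
grip_width: 0.0855
gripper_force: 0.0
```

```bash
cat >> h.py <<'E'
def go(p,yaw=None):  # prints total tool-frame shift (current axes) to world p, and turn about tool z
    s=observe(); R=np.array(s["tool_rot"]); D=R.T@(np.array(p)-s["position"])
    y0=np.degrees(np.arctan2(R[1,0],R[0,0]))
    print("shift mm",np.round(D*1e3,1),"rows",np.ceil(np.abs(D).max()/.0625),"yaw",round(y0,2),"turn z", None if yaw is None else np.round(np.radians(y0-yaw),4))
E
python3 -c "
from h import *
go([.495,.0005,.25],16.5)"
```

```text
shift mm [ 569.4 -186.1  -50.5] rows 10.0 yaw 41.41 turn z 0.4347
```

```bash
python3 -m jog '[[0,0,0,0.0474,-0.0155,-0.0042,100],[0,0,0,0.0474,-0.0155,-0.0042,100],[0,0,0,0.0474,-0.0155,-0.0042,100],[0,0,0,0.0474,-0.0155,-0.0042,100],[0,0,0,0.0474,-0.0155,-0.0042,100],[0,0,0,0.0474,-0.0155,-0.0042,100],[0,0,0,0.0474,-0.0155,-0.0042,100],[0,0,0,0.0474,-0.0155,-0.0042,100]]' >/dev/null; python3 -m jog '[[0,0,0,0.0474,-0.0155,-0.0042,100],[0,0,0,0.0474,-0.0155,-0.0042,100],[0,0,0,0.0474,-0.0155,-0.0042,100],[0,0,0,0.0474,-0.0155,-0.0042,100],[0,0,0.145,0,0,0,100],[0,0,0.145,0,0,0,100],[0,0,0.145,0,0,0,100],[0,0,0,0,0,0,100]]'
python3 - <<'E'
from h import *
go([.495,.0005,.25],16.5)
d=optics.get_image("wrist"); cv2.imwrite("pics/w1.png",cv2.resize(d["pixels"][:,:,::-1],(800,600)))
E
```

```text
time_s: 2.6
position: [0.4977, -0.0018, 0.2498]
tool_rot: [[0.96, 0.279, -0.0], [0.279, -0.96, 0.0], [-0.0, -0.0, -1.0]]
ft_force: [0.1, 0.3, 0.2]
grip_width: 0.0858
gripper_force: 0.0
shift mm [-1.9 -2.9 -0.2] rows 1.0 yaw 16.22 turn z -0.0049
```

View pics/w1.png

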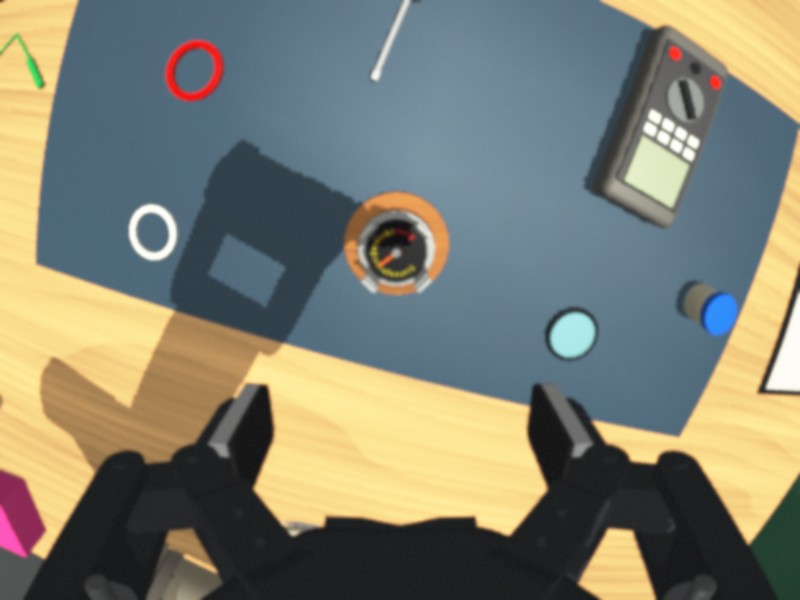

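The wrist view shows the gauge at (397,245), spacer (153,232), bezel (194,70) and glass (572,334). The tongues at (370,283) and (424,283) lie symmetric about the gauge, so the yaw is about right. Now I'll refine from this view.

Run:
```python
from h import *
d=optics.get_image("wrist"); M=masks(d); k=.64
T={"spacer":((153,232),.008,28),"bezel":((194,70),.010,28),"foot":((397,245),.010,42)}
for n,(c,z,r) in T.items():
    b=blob(M[n],(c[0]*k,c[1]*k),r); print(n,len(b),np.round(circ([onz(d,p,z,True) for p in b]),4))
h=cv2.cvtColor(d["pixels"],cv2.COLOR_RGB2HSV); print(h[int(334*k),int(572*k)],h[int(380*k),int(572*k)])
L=(np.abs(h.astype(int)-h[int(334*k),int(572*k)])<[10,30,30]).all(2)
b=blob(L,(572*k,334*k),20); print("lens glass",len(b),np.round(circ([onz(d,p,.008,True) for p in b]),4))
x,y=int(397*k),int(245*k)
cv2.imwrite("pics/g2.png",cv2.resize(d["pixels"][y-36:y+36,x-36:x+36,::-1],(576,576),interpolation=cv2.INTER_CUBIC)); print(x,y)
```

```text
spacer 23 [0.4448 0.2401 0.0289]
bezel 24 [0.6083 0.2294 0.0293]
foot 32 [0.4969 0.0006 0.0473]
[ 91  65 235] [101  83 132]
lens glass 21 [ 0.4592 -0.1966  0.0227]
254 156
```

View pics/g2.png

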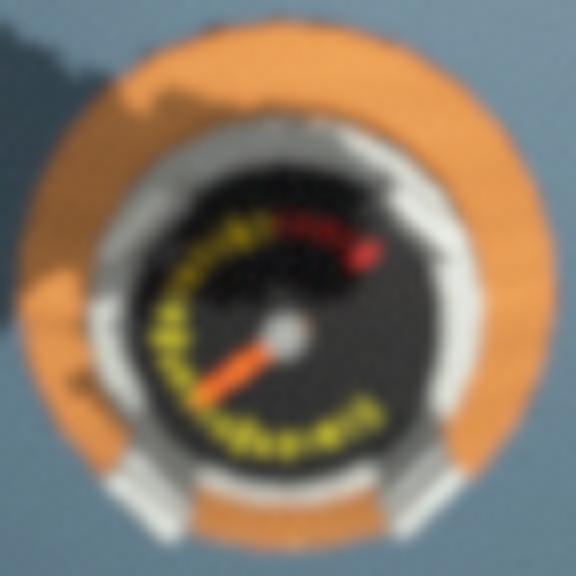

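The crop (8x, origin (218,120)) shows two tongue tips: left from (110,480) to (175,540), right from (400,540) to (460,475).

Run:
```python
from h import *
d=optics.get_image("wrist")
f=lambda u,v:onz(d,(218+u/8-.5+.06,120+v/8-.5+.06),.069,True)[:2]
L1,L2,R1,R2=f(110,480),f(175,540),f(400,540),f(460,475)
L=(L1+L2)/2;Rr=(R1+R2)/2
print(L,Rr,np.linalg.norm(L2-L1),np.linalg.norm(R2-R1),np.linalg.norm(L-Rr))
a=np.degrees(np.arctan2(*(Rr-L)[::-1])); print("line az",a)
for v in(L2-L1,R2-R1): print(np.degrees(np.arctan2(v[1],v[0])))
m=(L+Rr)/2; n=np.array([-(Rr-L)[1],(Rr-L)[0]]);n/=np.linalg.norm(n); print("centre",m+n*np.linalg.norm(Rr-L)/2, m-n*np.linalg.norm(Rr-L)/2)
go([.4440,.2402,.15],16.5)
```

```text
[0.46837031 0.01500213] [ 0.48133031 -0.02780927] 0.013940974278038271 0.013991859124163402 0.0447300502525029
line az -73.15772354747166
-118.05602444052829
-24.739854237765474
centre [4.96256010e-01 7.64289609e-05] [ 0.45344461 -0.01288357]
shift mm [  16.4 -247.4   99.8] rows 4.0 yaw 16.29 turn z -0.0037
```

```bash
python3 -m jog '[[0,0,-0.006,0.003,-0.045,0.015,95],[0,0,0,0.003,-0.045,0.015,90],[0,0,0,0.003,-0.045,0.015,85],[0,0,0,0.003,-0.045,0.02,85],[0,0,0,0.003,-0.045,0.02,85],[0,0,0,0.0015,-0.0225,0.015,85],[0,0,0,0,0,0,85],[0,0,0,0,0,0,85]]'
python3 - <<'E'
from h import *
d=optics.get_image("wrist"); M=masks(d)
import rig
K=d["mtx"];R=cv2.Rodrigues(d["rvec"])[0];p=R@np.array([.444,.2402,.008])+d["tvec"]
th=np.arccos(p[2]/np.linalg.norm(p));q=p[:2]/np.linalg.norm(p[:2])*th*K[0,0]+K[:2,2];print(q)
b=blob(M["spacer"],q,50); print(len(b),np.round(circ([onz(d,p,.008,True) for p in b]),4))
c=circ([onz(d,p,.008,True) for p in b]); go([c[0],c[1],.03],16.7); go([.444,.2402,-.0015],16.7)
E
```

```text
time_s: 3.75
position: [0.444, 0.2397, 0.1503]
tool_rot: [[0.959, 0.284, 0.001], [0.284, -0.959, -0.0], [0.001, 0.0, -1.0]]
ft_force: [-0.6, -0.6, 0.3]
grip_width: 0.0724
gripper_force: 0.0
[254.39327265 172.73517462]
32 [0.4445 0.2401 0.0281]
shift mm [  0.3  -0.4 120.5] rows 2.0 yaw 16.47 turn z -0.004
shift mm [-1.00e-01 -7.00e-01  1.52e+02] rows 3.0 yaw 16.47 turn z -0.004
```

```bash
python3 -m jog '[[0,0,-0.003,0.0003,-0.0005,0.05,85],[0,0,0,0,0,0.05,85],[0,0,0,0,0,0.035,85],[0,0,0,0,0,0.017,85],[0,0,0,0,0,0,85],[0,0,0,0,0,0,85]]' 60; python3 -m jog '[[0,0,0,0,0,0,50],[0,0,0,0,0,0,50],[0,0,0,0,0,0,50],[0,0,0,0,0,0,50]]' 60
```

```text
time_s: 4.55
position: [0.4446, 0.2406, -0.0011]
tool_rot: [[0.958, 0.286, 0.002], [0.286, -0.958, 0.001], [0.002, 0.0, -1.0]]
ft_force: [-0.2, -0.2, 1.0]
grip_width: 0.0724
gripper_force: 0.0
time_s: 5.05
position: [0.4437, 0.2409, -0.0021]
tool_rot: [[0.958, 0.287, 0.0], [0.287, -0.958, 0.0], [0.0, -0.0, -1.0]]
ft_force: [-0.8, -0.4, 1.0]
grip_width: 0.0427
gripper_force: 0.0
```

Run:
```python
from h import *
a=optics.get_image("wrist")["pixels"][100:384,60:452,::-1]
cv2.imwrite("pics/w2.png",cv2.resize(a,(784,568)))
```

```text
(no output)
```

View pics/w2.png

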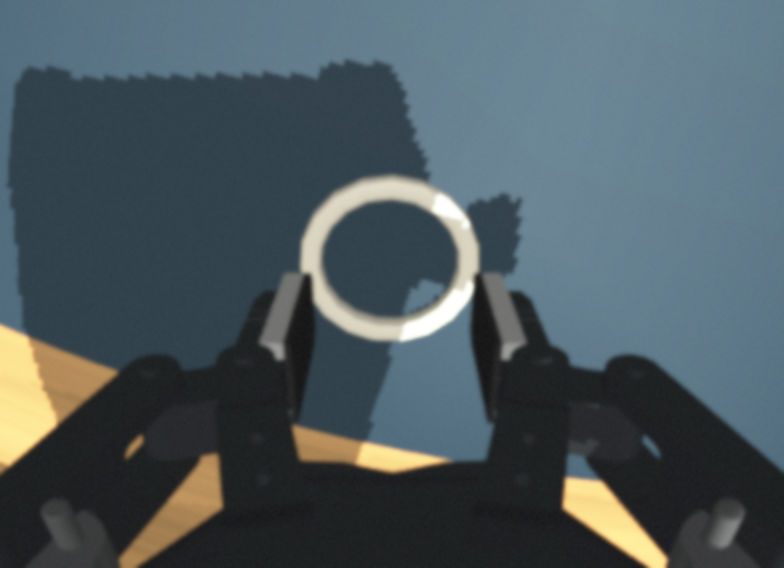

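The spacer is undisturbed at about (390,257). The fingers shut just above it, because the tips stand farther back than I assumed. I'll reopen and feel for the mat.

```bash
python3 -m jog '[[0,0,0,0,0,-0.001,82],[0,0,0,0,0,0,82],[0,0,0,0,0,0,82],[0,0,0,0,0,0.003,82],[0,0,0,0,0,0.002,82],[0,0,0,0,0,0,82]]' 60; python3 -m jog '[[0,0,0,0,0,0.002,82],[0,0,0,0,0,0,82]]' 60;python3 -m jog '[[0,0,0,0,0,0.002,82],[0,0,0,0,0,0,82]]' 60
```

```text
time_s: 5.85
position: [0.4435, 0.2408, -0.0064]
tool_rot: [[0.958, 0.287, -0.001], [0.287, -0.958, -0.0], [-0.001, -0.0, -1.0]]
ft_force: [-0.3, 1.3, -0.5]
grip_width: 0.0698
gripper_force: 0.0
time_s: 6.1
position: [0.4436, 0.2408, -0.0083]
tool_rot: [[0.958, 0.287, -0.0], [0.287, -0.958, -0.0], [-0.0, -0.0, -1.0]]
ft_force: [1.3, 0.1, 0.2]
grip_width: 0.0699
gripper_force: 0.0
time_s: 6.35
position: [0.4436, 0.2408, -0.0103]
tool_rot: [[0.958, 0.287, -0.0], [0.287, -0.958, -0.0], [-0.0, -0.0, -1.0]]
ft_force: [0.8, -0.4, -0.5]
grip_width: 0.0699
gripper_force: 0.0
```

```bash
python3 -m jog '[[0,0,0,0,0,-0.0005,70],[0,0,0,0,0,0,70],[0,0,0,0,0,0,70]]' 60;python3 -m jog '[[0,0,0,0,0,0,50],[0,0,0,0,0,0,50],[0,0,0,0,0,0,50]]' 60
```

```text
time_s: 6.72
position: [0.4437, 0.2408, -0.0096]
tool_rot: [[0.958, 0.287, 0.0], [0.287, -0.958, 0.0], [0.0, 0.0, -1.0]]
ft_force: [-0.5, -0.3, 0.2]
grip_width: 0.06
gripper_force: 0.0
time_s: 7.1
position: [0.4437, 0.2408, -0.0097]
tool_rot: [[0.958, 0.287, -0.0], [0.287, -0.958, 0.0], [-0.0, -0.0, -1.0]]
ft_force: [0.4, -0.4, -0.2]
grip_width: 0.0428
gripper_force: 0.0
```

Run:
```python
from h import *
a=optics.get_image("wrist")["pixels"][100:384,60:452,::-1]
b=optics.get_image("scene")["pixels"][50:160,230:370,::-1]
c=np.hstack([cv2.resize(a,(400,290)),cv2.resize(b,(369,290),interpolation=cv2.INTER_CUBIC)])
cv2.imwrite("pics/w3.png",c)
```

```text
(no output)
```

View pics/w3.png

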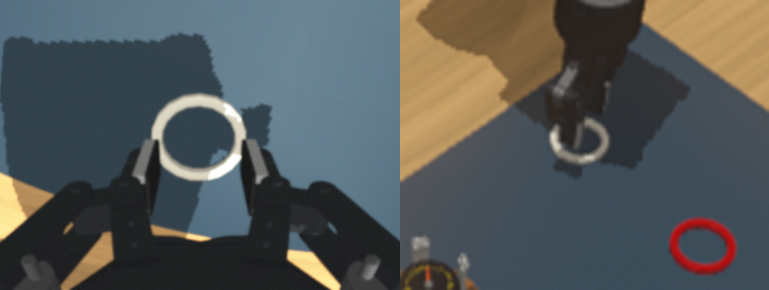

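The fingers still closed above the ring: the scene crop shows the tips around (578,145) and (600,110), higher than the ring. I'll open and keep feeling downward for the mat.

```bash
python3 - <<'E'
from h import *
d=optics.get_image("wrist"); s=observe(); R=np.array(s["tool_rot"]); 
for u,v in((157,140),(242,140)):
    c,r=ray(d,(60+u*.98,100+v*.98),True)
    ct=R.T@(c-s["position"]); rt=R.T@r; w=np.sign(rt[1])*s["grip_width"]/2
    print(np.round(ct,3),np.round(ct+rt*(w-ct[1])/rt[1],4))
E
for i in 1 2 3; do python3 -m jog '[[0,0,0,0,0,0.001,82],[0,0,0,0,0,0.001,82],[0,0,0,0,0,0.001,82],[0,0,0,0,0,0,82]]' 60 | grep -E 'pos|ft_|width'; done
```

```text
[ 0.08   0.001 -0.174] [ 0.0093 -0.0213 -0.0329]
[ 0.08   0.001 -0.174] [ 0.0149  0.0213 -0.0441]
position: [0.4436, 0.2408, -0.0128]
ft_force: [0.4, 0.9, 0.6]
grip_width: 0.0697
position: [0.4436, 0.2408, -0.0157]
ft_force: [-0.0, 0.2, -0.0]
grip_width: 0.07
position: [0.4437, 0.2408, -0.0187]
ft_force: [-0.1, 0.7, -0.4]
grip_width: 0.0699
```

```bash
for i in 1 2 3 4; do python3 -m jog '[[0,0,0,0,0,0.001,82],[0,0,0,0,0,0.001,82],[0,0,0,0,0,0,82]]' 60 | grep -E 'pos|ft_' | tr '\n' ' '; echo; done
```

```text
position: [0.4436, 0.2408, -0.0208] ft_force: [0.4, -0.1, 0.4] 
position: [0.4436, 0.2408, -0.0228] ft_force: [-0.5, -0.8, 0.0] 
position: [0.4436, 0.2408, -0.0248] ft_force: [-0.7, 0.0, -0.2] 
position: [0.4436, 0.2408, -0.0268] ft_force: [0.5, 0.4, -0.8]
```

```bash
for i in 1 2 ; do python3 -m jog '[[0,0,0,0,0,0.001,82],[0,0,0,0,0,0.001,82],[0,0,0,0,0,0,82]]' 60 | grep -E 'pos|ft_' | tr '\n' ' '; echo; done;  python3 -m jog '[[0,0,0,0,0,0,70],[0,0,0,0,0,0,70],[0,0,0,0,0,0,60],[0,0,0,0,0,0,60],[0,0,0,0,0,0,60]]' 60
```

```text
position: [0.4436, 0.2408, -0.0288] ft_force: [0.2, -0.4, 0.1] 
position: [0.4436, 0.2408, -0.0308] ft_force: [-0.1, -0.0, -0.3] 
time_s: 11.62
position: [0.4437, 0.2408, -0.0298]
tool_rot: [[0.958, 0.287, 0.001], [0.287, -0.958, 0.0], [0.001, 0.0, -1.0]]
ft_force: [-3.6, -1.8, 11.1]
grip_width: 0.0526
gripper_force: 47.3
```

```bash
python3 -m jog '[[0,0,0,0,0,-0.001,40],[0,0,0,0,0,-0.001,40],[0,0,0,0,0,0,40]]' 60|grep -E 'pos|ft_|grip'
python3 - <<'E'
from h import *
d=optics.get_image("wrist");M=masks(d)["spacer"]
for z in (.008,):
    b=blob(M,(255,215),70); c=circ([onz(d,p,z,True) for p in b]); print(len(b),b.min(0),b.max(0),np.round(c,4)); go([c[0],c[1],0])
E
```

```text
position: [0.4437, 0.2408, -0.0287]
ft_force: [1.1, -0.3, 0.9]
grip_width: 0.051
gripper_force: 62.3
39 [208 205] [304 284] [0.4483 0.2412 0.0254]
shift mm [  4.6   1.  -28.8] rows 1.0 yaw 16.66 turn z None
```

```bash
python3 -m jog '[[0,0,0,0,0,-0.02,40],[0,0,0,0,0,-0.03,40],[0,0,0,0,0,-0.03,40],[0,0,0,0,0,0,40],[0,0,0,0,0,0,40]]' 60|grep -E 'time|pos|ft_|grip'
python3 - <<'E'
from h import *
d=optics.get_image("wrist")
cv2.imwrite("pics/w4.png",d["pixels"][:,:,::-1])
M=masks(d)["spacer"]
b=blob(M,(255,215),70); print(len(b),b.min(0),b.max(0),b.mean(0))
E
```

```text
time_s: 12.68
position: [0.4432, 0.2407, 0.0505]
ft_force: [-1.2, 0.6, -0.7]
grip_width: 0.0515
gripper_force: 62.5
32 [208 205] [304 282] [256.03125 244.71875]
```

View pics/w4.png

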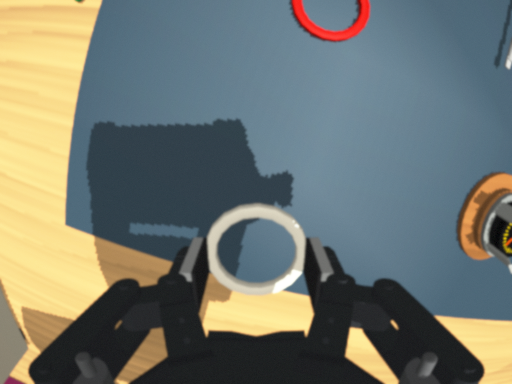

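The spacer is held: ring centre at about (256,249), level between the fingers, which touch at (207,248) and (305,248). I'll recompute its offset in the tool frame.

```bash
cat >> h.py <<'E'
def held(name,r0,dz=.0337,half=.003,c0=(256,249)):  # centre of held ring in tool axes, fitting its top rim
    d=optics.get_image("wrist"); s=observe(); R=np.array(s["tool_rot"]); b=blob(masks(d)[name],c0,75)
    for k in (dz-.01,dz-.005,dz,dz+.005):
        c=circ([onz(d,p,s["position"][2]+k+half,True) for p in b]); w=R.T@(np.array([c[0],c[1],0])-s["position"]); print(k,"r",round(c[2],4),"tool xy",np.round(w[:2],4))
    print(b.min(0),b.max(0))
E
python3 - <<'E'
from h import *
held("spacer",.028)
go([.496,.0005,.09],16.8)
E
```

```text
0.0237 r 0.0292 tool xy [-0.0041  0.0014]
0.0287 r 0.0282 tool xy [-0.0012  0.0014]
0.0337 r 0.0272 tool xy [0.0016 0.0014]
0.0387 r 0.0262 tool xy [0.0045 0.0014]
[208 205] [304 293]
shift mm [-18.2 245.2 -39.8] rows 4.0 yaw 16.66 turn z -0.0025
```

```bash
python3 -m jog '[[0,0,-0.0025,0,0.02,-0.01,40],[0,0,0,-0.004,0.045,-0.01,40],[0,0,0,-0.004,0.045,0,40],[0,0,0,-0.004,0.045,0,40],[0,0,0,-0.004,0.045,0,40],[0,0,0,-0.002,0.035,0,40],[0,0,0,0,0.01,0,40],[0,0,0,0,0,0,40],[0,0,0,0,0,0,40]]' 60|grep -E 'time|pos|ft_|grip'
python3 - <<'E'
from h import *
go([.496,.0005,.042],16.8)
d=optics.get_image("wrist"); M=masks(d)
b=blob(M["foot"],(255,240),110); print(len(b),b.min(0),b.max(0))
c=circ([onz(d,p,.010,True) for p in b]);print(np.round(c,4))
cv2.imwrite("pics/w5.png",d["pixels"][:,:,::-1])
E
```

```text
time_s: 13.9
position: [0.4968, 0.0022, 0.0711]
ft_force: [0.3, -0.5, 0.6]
grip_width: 0.051
gripper_force: 62.5
shift mm [-1.2  1.4 29.1] rows 1.0 yaw 16.87 turn z 0.0012
36 [201 140] [312 247]
[0.4971 0.0007 0.0475]
```

View pics/w5.png

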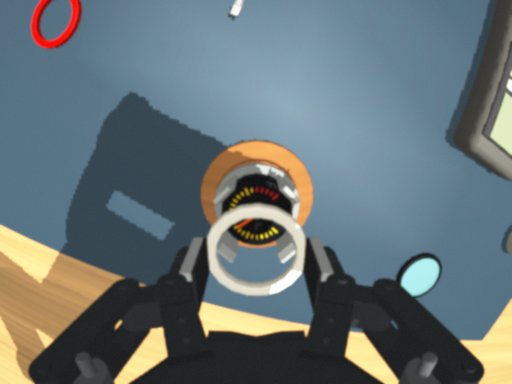

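The ring is at (256,249) and the gauge foot at (257,193), which is consistent with the ring lying over the gauge axis within about 1 mm. Descending by feel.

```bash
python3 -m jog '[[0,0,0,0,0.0004,0.015,40],[0,0,0,0,0,0.013,40],[0,0,0,0,0,0,40]]' 80|grep -E 'pos|ft_|grip'; for i in 1 2 3; do python3 -m jog '[[0,0,0,0,0,0.0015,40],[0,0,0,0,0,0.0015,40],[0,0,0,0,0,0.0015,40],[0,0,0,0,0,0,40]]' 80|grep -E 'time|pos|ft_|_force'|tr '\n' ' '; echo; done
```

```text
position: [0.4967, 0.0013, 0.0425]
ft_force: [-0.1, -0.5, -0.3]
grip_width: 0.05
gripper_force: 82.8
time_s: 14.82 position: [0.4973, 0.0007, 0.0388] ft_force: [1.2, -0.1, -0.7] gripper_force: 82.8 
time_s: 15.32 position: [0.4971, 0.0007, 0.0342] ft_force: [-2.1, 1.0, 0.2] gripper_force: 82.9 
time_s: 15.82 position: [0.497, 0.0008, 0.0295] ft_force: [-1.4, -0.2, -0.3] gripper_force: 82.9
```

```bash
for i in 1 2 3 4; do python3 -m jog '[[0,0,0,0,0,0.001,40],[0,0,0,0,0,0.001,40],[0,0,0,0,0,0.001,40],[0,0,0,0,0,0,40]]' 80|grep -E 'time|pos|ft_|_force'|tr '\n' ' '; echo; done
```

```text
time_s: 16.32 position: [0.4972, 0.0007, 0.0267] ft_force: [-2.6, 0.7, 0.2] gripper_force: 83.0 
time_s: 16.82 position: [0.4973, 0.0007, 0.0237] ft_force: [-2.9, 0.3, 0.7] gripper_force: 83.0 
time_s: 17.32 position: [0.4973, 0.0007, 0.0207] ft_force: [-2.5, 1.0, -0.0] gripper_force: 83.0 
time_s: 17.82 position: [0.4973, 0.0007, 0.0177] ft_force: [-2.5, 0.2, 0.7] gripper_force: 83.0
```

```bash
python3 -m jog '[[0,0,0,-0.0012,-0.0003,0,40],[0,0,0,0,0,0,40]]' 80|grep -E 'pos|ft_'|tr '\n' ' ';echo; for i in 1 2 3 4; do python3 -m jog '[[0,0,0,0,0,0.001,40],[0,0,0,0,0,0.001,40],[0,0,0,0,0,0,40]]' 80|grep -E 'time|pos|ft_|_force'|tr '\n' ' '; echo; done
```

```text
position: [0.4963, 0.0007, 0.0178] ft_force: [-1.7, 1.1, -1.2] 
time_s: 18.45 position: [0.4961, 0.0006, 0.0158] ft_force: [-1.6, 1.1, 0.6] gripper_force: 83.0 
time_s: 18.82 position: [0.4962, 0.0006, 0.014] ft_force: [-1.8, 1.7, 3.7] gripper_force: 83.9 
time_s: 19.2 position: [0.4963, 0.0006, 0.013] ft_force: [-6.1, 1.0, 16.0] gripper_force: 86.7 
time_s: 19.58 position: [0.4964, 0.0006, 0.012] ft_force: [-8.4, 2.3, 28.2] gripper_force: 89.3
```

The dial was felt at TCP z≈0.0143. Next I release, lift, narrow the fingers and press flat from above with the tips.

```bash
python3 -m jog '[[0,0,0,0,0,-0.001,40],[0,0,0,0,0,0,82],[0,0,0,0,0,0,82],[0,0,0,0,0,-0.008,82],[0,0,0,0,0,-0.01,70],[0,0,0,0,0,0,54],[0,0,0,0,0,0,54],[0,0,0,0,0,0,54]]' 60|grep -E 'time|pos|ft_|grip'; for i in 1 2 3 4; do python3 -m jog '[[0,0,0,0,0,0.0015,54],[0,0,0,0,0,0.0015,54],[0,0,0,0,0,0,54]]' |grep -E 'time|pos|ft_|width'|tr '\n' ' '; echo; done
```

```text
time_s: 20.58
position: [0.496, 0.0007, 0.0286]
ft_force: [-0.2, -0.5, -0.3]
grip_width: 0.0459
gripper_force: 0.0
time_s: 20.95 position: [0.496, 0.0006, 0.0256] ft_force: [0.4, -0.6, -0.5] grip_width: 0.0462 
time_s: 21.32 position: [0.496, 0.0006, 0.0227] ft_force: [0.6, -0.4, 0.4] grip_width: 0.0462 
time_s: 21.7 position: [0.496, 0.0006, 0.0197] ft_force: [0.0, -0.1, 0.8] grip_width: 0.0457 
time_s: 22.08 position: [0.4962, 0.0006, 0.0169] ft_force: [0.1, -0.4, 2.0] grip_width: 0.0461
```

```bash
python3 -m jog '[[0,0,0,0,0,0.001,54],[0,0,0,0,0,0,54]]' |grep -E 'time|pos|ft_'|tr '\n' ' ';python3 -m jog '[[0,0,0,0,0,0.0007,54],[0,0,0,0,0,0,54],[0,0,0,0,0,0,54]]' |grep -E 'time|pos|ft_'|tr '\n' ' '; python3 -c "
from h import *
go([.4595,-.1975,.05],16.8)"
```

```text
time_s: 22.32 position: [0.4962, 0.0006, 0.0164] ft_force: [-3.0, 0.5, 8.8] time_s: 22.7 position: [0.4962, 0.0006, 0.0162] ft_force: [-3.4, 0.5, 14.2] shift mm [-92.5 179.  -33.8] rows 3.0 yaw 16.81 turn z 0.0002
```

```bash
python3 -m jog '[[0,0,0,0,0,-0.03,54],[0,0,0,-0.003,0.005,-0.04,70],[0,0,0,-0.025,0.045,-0.01,82],[0,0,0,-0.025,0.048,0,82],[0,0,0,-0.025,0.048,0,82],[0,0,0,-0.0145,0.033,0,82],[0,0,0,0,0,0,82]]'|grep -E 'time|pos|ft_|width'
python3 - <<'E'
from h import *
d=optics.get_image("wrist"); K=d["mtx"];R=cv2.Rodrigues(d["rvec"])[0]
def proj(P):
    p=R@np.array(P)+d["tvec"];th=np.arccos(p[2]/np.linalg.norm(p));return p[:2]/np.linalg.norm(p[:2])*th*K[0,0]+K[:2,2]
q=proj([.4595,-.1975,.008]); h=cv2.cvtColor(d["pixels"],cv2.COLOR_RGB2HSV).astype(int); ref=np.median(h[int(q[1])-8:int(q[1])+8,int(q[0])-8:int(q[0])+8].reshape(-1,3),axis=0); print(q,ref)
L=(np.abs(h-ref)<[12,35,45]).all(2); b=blob(L,q,52); c=circ([onz(d,p,.008,True) for p in b]); print(len(b),b.min(0),b.max(0),np.round(c,4)); go([c[0],c[1],-.030],16.8)
D=h[:,:,2]<45; b=blob(D,q,52); c=circ([onz(d,p,.008,True) for p in b]); print("dark",len(b),b.min(0),b.max(0),np.round(c,4))
E
```

```text
time_s: 23.58
position: [0.459, -0.1995, 0.0949]
ft_force: [-0.4, 0.0, -0.0]
grip_width: 0.0701
[252.67371377 186.47590449] [ 91.  63. 239.]
30 [227 162] [277 210] [ 0.4591 -0.197   0.0235]
shift mm [  0.4  -0.8 124.8] rows 2.0 yaw 16.69 turn z -0.0018
dark 25 [222 157] [282 205] [ 0.4598 -0.1966  0.0277]
```

```bash
python3 -m jog '[[0,0,-0.002,0.0004,-0.0007,0.045,82],[0,0,0,0,0,0.045,82],[0,0,0,0,0,0.026,82],[0,0,0,0,0,0.007,82],[0,0,0,0,0,0,82],[0,0,0,0,0,0,55],[0,0,0,0,0,0,45],[0,0,0,0,0,0,45],[0,0,0,0,0,0,45]]' 80|grep -E 'time|pos|ft_|grip'
```

```text
time_s: 24.75
position: [0.4607, -0.1969, -0.0253]
ft_force: [-0.8, 5.5, 20.4]
grip_width: 0.0384
gripper_force: 10.3
```

The fingers closed on top of the glass because I stayed too high. Reopening and going 3.5 mm lower.

```bash
python3 -m jog '[[0,0,0,0,0,-0.006,82],[0,0,0,0,0,0,82],[0,0,0,0,0,0,82],[0,0,0,0,0,0,82]]' 80|grep -E 'time|pos|ft_|grip'
python3 - <<'E'
from h import *
d=optics.get_image("wrist"); h=cv2.cvtColor(d["pixels"],cv2.COLOR_RGB2HSV).astype(int)
L=(np.abs(h-[91,63,239])<[12,35,60]).all(2); b=blob(L,(254,235),60); c=circ([onz(d,p,.008,True) for p in b]); print(len(b),b.min(0),b.max(0),np.round(c,4)); go([c[0],c[1],-.032],16.8)
E
```

```text
time_s: 25.25
position: [0.4594, -0.1966, -0.0221]
ft_force: [-0.3, 0.0, 0.1]
grip_width: 0.0696
gripper_force: 0.0
39 [211 211] [297 285] [ 0.4591 -0.1969  0.024 ]
shift mm [-0.3  0.1  9.9] rows 1.0 yaw 16.92 turn z 0.002
```

```bash
python3 -m jog '[[0,0,0,0,0,0.007,82],[0,0,0,0,0,0.003,82],[0,0,0,0,0,0,82]]' 80|grep -E 'time|pos|ft_'; python3 -m jog '[[0,0,0,0,0,0,60],[0,0,0,0,0,0,45],[0,0,0,0,0,0,45],[0,0,0,0,0,0,45]]' 80|grep -E 'time|pos|ft_|grip'
```

```text
time_s: 25.68
position: [0.4593, -0.1966, -0.0323]
ft_force: [0.1, -0.2, -0.1]
time_s: 26.18
position: [0.4596, -0.1967, -0.0308]
ft_force: [-3.5, 1.0, 13.0]
grip_width: 0.0532
gripper_force: 81.2
```

```bash
python3 -m jog '[[0,0,0,0,0,-0.01,45],[0,0,0,0,0,-0.04,45],[0,0,0,0.0021,-0.0083,-0.04,45],[0,0,0,0.022,-0.04,-0.01,45],[0,0,0,0.022,-0.042,0,45],[0,0,0,0.022,-0.042,0,45],[0,0,0,0.016,-0.03,0,45],[0,0,0,0.008,-0.016,0,45],[0,0,0,0,0,0,45],[0,0,0,0,0,0,45]]' 80|grep -E 'time|pos|ft_|grip'; python3 -c "
from h import *
go([.496,.0006,.038],16.8)"
```

```text
time_s: 27.42
position: [0.4957, -0.0003, 0.0682]
ft_force: [0.1, -0.6, -0.0]
grip_width: 0.053
gripper_force: 83.6
shift mm [ 0.5 -0.8 30.2] rows 1.0 yaw 16.87 turn z 0.0012
```

```bash
python3 -m jog '[[0,0,0,0.0005,-0.0008,0.015,45],[0,0,0,0,0,0.014,45],[0,0,0,0,0,0,45]]' 90|grep -E 'pos|ft_|grip'; for i in 1 2 3; do python3 -m jog '[[0,0,0,0,0,0.0015,45],[0,0,0,0,0,0.0015,45],[0,0,0,0,0,0.0015,45]]' 90|grep -E 'time|pos|ft_|_force'|tr '\n' ' '; echo; done
```

```text
position: [0.4953, 0.0011, 0.0382]
ft_force: [-0.1, -0.4, 1.0]
grip_width: 0.0524
gripper_force: 93.9
time_s: 28.18 position: [0.4961, 0.0016, 0.0348] ft_force: [-0.5, -0.3, 0.3] gripper_force: 93.9 
time_s: 28.55 position: [0.4964, 0.0015, 0.0304] ft_force: [0.2, -0.0, 6.6] gripper_force: 95.2 
time_s: 28.92 position: [0.4961, 0.0016, 0.0256] ft_force: [1.4, 0.3, 2.5] gripper_force: 94.7
```

```bash
for i in 1 2 3 ; do python3 -m jog '[[0,0,0,0,0,0.001,45],[0,0,0,0,0,0.001,45],[0,0,0,0,0,0,45]]' 90|grep -E 'time|pos|ft_|_force'|tr '\n' ' '; echo; done
```

```text
time_s: 29.3 position: [0.496, 0.0016, 0.0235] ft_force: [1.3, 0.6, 1.2] gripper_force: 94.4 
time_s: 29.68 position: [0.496, 0.0016, 0.0215] ft_force: [2.9, -0.3, 1.3] gripper_force: 94.4 
time_s: 30.05 position: [0.4959, 0.0016, 0.0195] ft_force: [1.3, -0.3, 1.1] gripper_force: 94.4
```

```bash
for i in 1 2 3 ; do python3 -m jog '[[0,0,0,0,0,0.001,45],[0,0,0,0,0,0,45]]' 90|grep -E 'time|pos|ft_|_force'|tr '\n' ' '; echo; done
```

```text
time_s: 30.3 position: [0.496, 0.0016, 0.0187] ft_force: [2.2, 0.7, 3.4] gripper_force: 94.8 
time_s: 30.55 position: [0.496, 0.0016, 0.0181] ft_force: [0.2, 0.4, 8.3] gripper_force: 96.1 
time_s: 30.8 position: [0.4961, 0.0016, 0.0176] ft_force: [-2.3, 0.3, 15.7] gripper_force: 97.3
```

Contact came where expected. Release and press flat from above (contact expected at TCP ≈0.023).

```bash
python3 -m jog '[[0,0,0,0,0,-0.0005,45],[0,0,0,0,0,0,82],[0,0,0,0,0,0,82],[0,0,0,0,-0.0008,-0.008,82],[0,0,0,0,0,-0.009,65],[0,0,0,0,0,0,54],[0,0,0,0,0,0,54],[0,0,0,0,0,0.003,54],[0,0,0,0,0,0.003,54],[0,0,0,0,0,0.002,54]]' 60|grep -E 'time|pos|ft_|grip'; for i in 1 2; do python3 -m jog '[[0,0,0,0,0,0.001,54],[0,0,0,0,0,0,54]]' |grep -E 'time|pos|ft_'|tr '\n' ' '; echo; done
```

```text
time_s: 32.05
position: [0.4956, 0.0024, 0.0257]
ft_force: [0.8, -0.5, 0.1]
grip_width: 0.0458
gripper_force: 0.0
time_s: 32.3 position: [0.4957, 0.0024, 0.025] ft_force: [0.3, -1.0, 0.8] 
time_s: 32.55 position: [0.4957, 0.0024, 0.0241] ft_force: [-0.4, -0.4, -0.2]
```

```bash
python3 -m jog '[[0,0,0,0,0.0015,0.001,54],[0,0,0,0,0,0,54]]' |grep -E 'time|pos|ft_'|tr '\n' ' '; for i in 1 2; do python3 -m jog '[[0,0,0,0,0,0.0008,54],[0,0,0,0,0,0,54]]' |grep -E 'time|pos|ft_'|tr '\n' ' '; echo; done
```

```text
time_s: 32.8 position: [0.4962, 0.0009, 0.0231] ft_force: [-0.0, 0.3, 0.6] time_s: 33.05 position: [0.4963, 0.0008, 0.0228] ft_force: [-1.1, -0.7, 6.2] 
time_s: 33.3 position: [0.4964, 0.0008, 0.0224] ft_force: [-2.8, 0.0, 11.6]
```

```bash
python3 -m jog '[[0,0,0,0,0,0.0006,54],[0,0,0,0,0,0,54]]' |grep -E 'pos|ft_'|tr '\n' ' '; python3 -m jog '[[0,0,0,0,0,-0.03,54],[0,0,0,0.003,-0.003,-0.035,70],[0,0,0,0.03,-0.032,-0.01,84],[0,0,0,0.034,-0.037,0,84],[0,0,0,0.034,-0.037,0,84],[0,0,0,0.034,-0.037,0,84],[0,0,0,0.028,-0.03,0,84],[0,0,0,0.0104,-0.0103,0,84],[0,0,0,0,0,0,84],[0,0,0,0,0,0,84]]'|grep -E 'time|pos|ft_|width'
python3 - <<'E'
from h import *
d=optics.get_image("wrist"); b=blob(masks(d)["bezel"],(253,186),60); c=circ([onz(d,p,.010,True) for p in b]); print(len(b),b.min(0),b.max(0),np.round(c,4)); go([c[0],c[1],-.0315],16.8)
E
```

```text
position: [0.4964, 0.0008, 0.0221] ft_force: [-4.2, 0.8, 14.5] time_s: 34.8
position: [0.6075, 0.2284, 0.0959]
ft_force: [-0.4, -0.7, 0.0]
grip_width: 0.0718
30 [221 154] [283 214] [0.6096 0.2313 0.0292]
shift mm [  2.8  -2.3 127.6] rows 3.0 yaw 16.84 turn z 0.0008
```

```bash
python3 -m jog '[[0,0,0,0.001,-0.001,0.045,84],[0,0,0,0,0,0.045,84],[0,0,0,0,0,0.015,84],[0,0,0,0,0,0,84]]' 80|grep -E 'time|pos|ft_|width'
python3 - <<'E'
from h import *
d=optics.get_image("wrist"); b=blob(masks(d)["bezel"],(256,225),75); c=circ([onz(d,p,.010,True) for p in b]); print(len(b),b.min(0),b.max(0),np.round(c,4)); go([c[0],c[1],-.031],16.8)
E
```

```text
time_s: 35.35
position: [0.6086, 0.2304, -0.0089]
ft_force: [0.2, -0.7, 0.5]
grip_width: 0.0717
42 [204 189] [302 280] [0.61   0.2316 0.0295]
shift mm [ 0.9 -0.7 23.3] rows 1.0 yaw 16.89 turn z 0.0016
```

```bash
python3 -m jog '[[0,0,0,0.0007,-0.0005,0.015,84],[0,0,0,0,0,0.007,84],[0,0,0,0,0,0,84],[0,0,0,0,0,0,60],[0,0,0,0,0,0,45],[0,0,0,0,0,0,45],[0,0,0,0,0,0,45]]' 100|grep -E 'time|pos|ft_|grip'
python3 - <<'E'
from h import *
d=optics.get_image("wrist"); b=blob(masks(d)["bezel"],(256,249),75); c=circ([onz(d,p,.010,True) for p in b]); print(len(b),b.min(0),b.max(0),np.round(c,4)); go([c[0],c[1],-.031],16.8); s=observe();p=np.array([.496,.0007,.0]);print(np.array(s["tool_rot"]).T@(p-s["position"]))
E
```

```text
time_s: 36.28
position: [0.6095, 0.2317, -0.0295]
ft_force: [-2.5, -0.5, 7.1]
grip_width: 0.0542
gripper_force: 103.6
34 [203 203] [309 301] [0.6108 0.231  0.0295]
shift mm [1.1 1.1 1.5] rows 1.0 yaw 16.93 turn z 0.0023
[-0.17577615  0.18793166 -0.02978643]
```

```bash
python3 -m jog '[[0,0,0,0,0,-0.01,45],[0,0,0,0,0,-0.04,45],[0,0,0,-0.008,0.008,-0.04,45],[0,0,0,-0.034,0.036,-0.0075,45],[0,0,0,-0.036,0.039,0,45],[0,0,0,-0.036,0.039,0,45],[0,0,0,-0.036,0.038,0,45],[0,0,0,-0.02,0.022,0,45],[0,0,0,-0.0068,0.006,0,45],[0,0,0,0,0,0,45]]' 110|grep -E 'time|pos|ft_|grip'; python3 -m jog '[[0,0,0,0,0,0,45],[0,0,0,0,0,0,45]]'|grep pos;  python3 -c "
from h import *
go([.4951,.0005,.045],16.8)"
```

```text
time_s: 37.58
position: [0.4949, 0.0004, 0.0668]
ft_force: [0.6, 0.1, -0.6]
grip_width: 0.054
gripper_force: 115.5
position: [0.4949, 0.001, 0.0664]
shift mm [ 0.   0.6 21.4] rows 1.0 yaw 16.99 turn z 0.0034
```

```bash
python3 -m jog '[[0,0,0,0.0001,0.0004,0.013,45],[0,0,0,0,0,0.008,45],[0,0,0,0,0,0,45]]' 115|grep -E 'pos|ft_|grip'; for i in 1 2 3 4; do python3 -m jog '[[0,0,0,0,0,0.0015,45],[0,0,0,0,0,0.0015,45],[0,0,0,0,0,0,45]]' |grep -E 'time|pos|ft_|_force'|tr '\n' ' '; echo; done
```

```text
position: [0.4943, 0.0001, 0.0445]
ft_force: [-1.1, 0.2, 0.7]
grip_width: 0.0534
gripper_force: 121.0
time_s: 38.58 position: [0.4948, -0.0001, 0.0425] ft_force: [-0.0, -0.7, -1.5] gripper_force: 121.0 
time_s: 38.95 position: [0.4947, -0.0001, 0.0393] ft_force: [0.7, 0.4, -0.3] gripper_force: 121.0 
time_s: 39.33 position: [0.4949, -0.0, 0.0364] ft_force: [0.1, 1.5, -0.0] gripper_force: 121.1 
time_s: 39.7 position: [0.4951, -0.0, 0.0335] ft_force: [2.2, 2.3, 2.3] gripper_force: 121.5
```

```bash
python3 -m jog '[[0,0,0,0.0007,-0.0006,0.001,45],[0,0,0,0,0,0.001,45],[0,0,0,0,0,0,45]]' |grep -E 'time|pos|ft_|_force'|tr '\n' ' '; for i in 1 2 3; do python3 -m jog '[[0,0,0,0,0,0.001,45],[0,0,0,0,0,0.001,45],[0,0,0,0,0,0,45]]' |grep -E 'time|pos|ft_|_force'|tr '\n' ' '; echo; done
```

```text
time_s: 40.08 position: [0.4957, 0.0006, 0.0318] ft_force: [1.1, 3.1, 5.9] gripper_force: 122.2 time_s: 40.45 position: [0.4956, 0.0006, 0.0295] ft_force: [2.4, 1.9, 2.5] gripper_force: 121.6 
time_s: 40.83 position: [0.4953, 0.0007, 0.0273] ft_force: [2.6, 2.5, 2.9] gripper_force: 121.5 
time_s: 41.2 position: [0.4953, 0.0006, 0.0256] ft_force: [2.1, 1.5, 6.5] gripper_force: 122.2
```

```bash
for i in 1 2; do python3 -m jog '[[0,0,0,0,0,0.001,45],[0,0,0,0,0,0,45]]' |grep -E 'time|pos|ft_|_force'|tr '\n' ' '; echo; done
```

```text
time_s: 41.45 position: [0.4954, 0.0007, 0.0252] ft_force: [-0.1, 1.9, 12.5] gripper_force: 123.2 
time_s: 41.7 position: [0.4954, 0.0006, 0.0247] ft_force: [-1.9, 2.4, 21.0] gripper_force: 124.2
```

```bash
python3 -m jog '[[0,0,0,0,0,-0.0005,45],[0,0,0,0,0,0,82],[0,0,0,0,0,0,82],[0,0,0,0,0,-0.008,82],[0,0,0,0.0005,0,-0.009,65],[0,0,0,0,0,0,55],[0,0,0,0,0,0,55],[0,0,0,0,0,0.003,55],[0,0,0,0,0,0.003,55],[0,0,0,0,0,0.0015,55]]' 60|grep -E 'time|pos|ft_|grip'; for i in 1 2 3; do python3 -m jog '[[0,0,0,0,0,0.001,55],[0,0,0,0,0,0,55]]' |grep -E 'time|pos|ft_'|tr '\n' ' '; echo; done
```

```text
time_s: 42.95
position: [0.4956, 0.0008, 0.033]
ft_force: [-0.5, -0.3, -0.3]
grip_width: 0.0471
gripper_force: 0.0
time_s: 43.2 position: [0.4958, 0.0008, 0.0323] ft_force: [-0.3, -0.1, 0.8] 
time_s: 43.45 position: [0.4958, 0.0008, 0.0314] ft_force: [-0.1, 0.4, -0.2] 
time_s: 43.7 position: [0.4959, 0.0008, 0.0307] ft_force: [-0.4, 0.7, 4.2]
```

```bash
python3 -m jog '[[0,0,0,0,0,0.001,55],[0,0,0,0,0,0,55]]' |grep -E 'time|pos|ft_'|tr '\n' ' '; python3 -m jog '[[0,0,0,0,0,0.0008,55],[0,0,0,0,0,0,55],[0,0,0,0,0,0,55]]' |grep -E 'time|pos|ft_'|tr '\n' ' '; python3 -m jog '[[0,0,0,0,0,-0.02,55],[0,0,0,0,0,-0.04,55],[0,0,0,-0.04,0,-0.03,55],[0,0,0,-0.05,0,-0.01,55],[0,0,0,-0.03,0,0,55],[0,0,0,0,0,0,55],[0,0,0,0,0,0,55]]'|grep -E 'time|pos|ft_'
python3 - <<'E'
from h import *
for n in("scene","wrist"):
    d=optics.get_image(n)
    K=d["mtx"];R=cv2.Rodrigues(d["rvec"])[0];p=R@np.array([.496,.0006,.06])+d["tvec"]
    if n=="wrist": th=np.arccos(p[2]/np.linalg.norm(p));q=p[:2]/np.linalg.norm(p[:2])*th*K[0,0]+K[:2,2]
    else: q=p[:2]/p[2]*K[0,0]+K[:2,2]
    x,y=int(q[0]),int(q[1]); y=max(y,40)
    a=cv2.resize(d["pixels"][y-40:y+40,x-40:x+40,::-1],(400,400),interpolation=cv2.INTER_CUBIC); I=a if n=="scene" else np.hstack([I,a])
    b=blob(masks(d)["bezel"],q,45); f=n=="wrist"; print(n,np.round(circ([onz(d,p,.0655,f) for p in b]),4))
cv2.imwrite("pics/fin.png",I)
E
```

```text
time_s: 43.95 position: [0.496, 0.0008, 0.0302] ft_force: [-1.7, 0.7, 11.0] time_s: 44.32 position: [0.496, 0.0008, 0.0299] ft_force: [-3.6, 0.8, 16.2] time_s: 45.2
position: [0.3817, -0.0342, 0.1287]
ft_force: [1.1, 0.9, 0.4]
scene [ 0.4946 -0.0009  0.0294]
wrist [ 4.949e-01 -3.000e-04  2.900e-02]
```

View pics/fin.png

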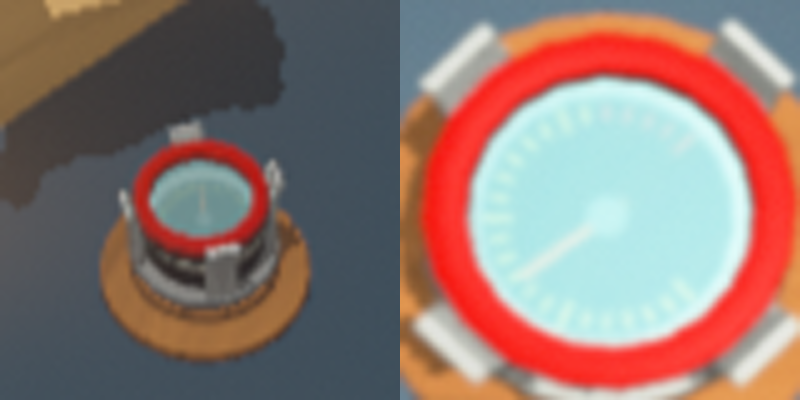

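The bezel is red, level and centred between the four tongues: (202,195) in the scene crop and (607,210) in the wrist crop. The feel heights match a fully seated stack, so I'm handing in.

```bash
python3 -c "
from rig import job
print(job.close_job())"
```

```text
the job is handed in; nothing more can be done
None
```

The spacer, glass and bezel are stacked on the dial and each was pressed home at about 14–28 N. Contact heights and the final pictures fit a flat, fully seated stack. I handed the job in at about 45 s; no verdict came back.

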